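# Close the marked finger hole of a bamboo flute

## Robot

A 6-joint arm with a two-finger parallel gripper is mounted at the origin on the work surface. World frame = base frame: x ahead of the robot, y to its left, z up, the work surface at z = 0. Lengths are in mm, angles in rad, forces in N, time in s.
With the tool pointing down it reaches from about 325 to 750 mm from the base axis. Payload 7.6 kg.
Tool frame: the origin (TCP) lies on the centre line of the jaws, within the pads' length; the fingertips stand 22 mm ahead of it and the grasp point (between the pads) lies 3 mm ahead of it; y points along the fingers, z is the direction in which the jaws open and shut, and the axes are right-handed (so a half turn about y gives the same grasp; the last joint's range is limited). The gripper opens to 85 mm and grips with 20 to 120 N. Pads are 22 mm wide; open, the fingers measure 114 mm over their backs; the gripper's body (76 mm by 85 mm) begins 54 mm behind the grasp point. The pads swing forward as they close: fully open they stand 13 mm farther back than shut.
Start: joints at [-1.266, 0.052, 1.401, -0, 1.689, -0.07], TCP at [192.22, -488.564, 253.323] pointing down, gripper open.
Joint ranges: [-2.9, 2.9], [-0.91, 2.17], [0.12, 2.37], [-1.06, 4.2], [0.26, 2.73], [-2.93, 2.93]. Speed limits (rad/s): [2.57, 2.57, 3.01, 3.14, 3.14, 3.14].

## Interface

Orientations are given as a unit quaternion [w, x, y, z].
In Python, from workcell import robot, ik, snapshot, camera_model, search_frame, trace gives the robot as it stands. Calls block until the motion is done:
- robot.move_to(position, orientation): joint-space move of the TCP to a pose.
- robot.line_to(position, attitude=None, v=150, max_force=None): straight line of the TCP; attitude=None keeps the orientation; v is the mean speed in mm/s. With max_force (N) it stops when the force on the tool has changed by that much, and returns True; else False.
- robot.movej(angles): joint-space move.
- robot.grip(opening, squeeze=None): opening from 0.0 (shut) to 1.0 (fully open); squeeze is the grip in N (None keeps the last); returns when the fingers have stopped.
- robot.hold(seconds).
- ik(position, orientation): joint angles nearest the present ones, or None.
- robot.read_state(): the state.
- snapshot(name): name is "scene" or "top" or "wrist"; returns the picture (480x640x3 uint8, red, green, blue); there is no depth.
- camera_model(name): a dict with "fx", "fy", "cx", "cy" (pixels), "rvec" (rotation vector, rad) and "tvec" (3), from world to camera coordinates, as OpenCV has them; the wrist camera has in their place "tool_from_camera" (4x4, takes a point from camera to tool coordinates, whose origin is the TCP and whose axes are the tool frame's). Camera axes: x right, y down, z forward; pixel columns grow to the right and rows downward; lengths in mm; the calibration is good to about 2 mm. A picture is of the moment at which its call begins: read the wrist's pose just before it. camera_model takes no time and is no camera call.
A pose or a line that the arm cannot do raises robot.MotionError and nothing moves.
- robot.job_done(): hands the job in, once; it reports no verdict.
Trained networks look in the newest picture that a camera, given by its name, has taken for a name from the list of things; names that differ only in an ending like _2 or _b are one class to them, and where a whole thing is asked for, a point or a joint stands for the part that bears it (a point fixed in the world has none). Each returns a list of dicts, best first, with "conf" (0 to 1); they miss things now and then, are a little off and sometimes report something else, mostly with a low value. They report only what shows in the picture. A call takes as long as a camera call. They do not tell look-alikes from the thing itself.
- search_frame(camera, label): "location" ([column, row] in pixels, amid what is visible of it).
- trace(camera, label): "pixels" (480x640 bool, what is visible of it) and "location" ([column, row] in pixels, amid what is visible of it).
The state is a dict: "t": time; "joint_pos": joint angles; "dq": joint speeds; "effort": joint torques, N m; "eef_pos": TCP position; "orientation": TCP orientation; "wrist_force": force on the tool from outside, world axes, zero at the start; "wrist_torque": the same for the moment, N m; "width": opening from 0.0 (shut) to 1.0 (fully open).
Only numpy, scipy, OpenCV 4.12 (cv2) and the standard library are available. Lean on these libraries where they do the work, as an engineer would, in place of code of your own. Each camera call takes 0.05 s, during which the arm holds its last target.

## Task

A bamboo flute is clamped in a test cradle, with a sprung brass key over each of its four finger holes. With shut fingertips, gently press down the one key that stands opposite the pointed wooden cone on the ledge until its pad is fully down on the hole, and keep it closed for at least a second; then let it spring back up and move away. Leave the other keys, the cone, the other small things on the ledge and the file alone; nothing is to be picked up.

Things in the scene. Friction and masses are not known exactly. Their poses are not given: they have to be found in the camera images.
- jig: Test cradle fixed to the bench: wooden base 170 x 300 mm with a clamped bamboo flute along its y axis. Origin: underside of the base, below the flute's axis, midway between keys 2 and 3. x: away from the robot, across the flute; y: towards the flute's straight blowing end (flared root end at -y); z up. Four identical brass keys over the finger holes at y = +84, +28, -28, -84 mm.
- flute (a point): On the flute's axis, 55 mm above the cradle's origin. Flute 36 mm diameter, 545 mm long, top 73 mm above the bench. Its two supports at cradle y = +-135 mm are 62 mm high, with thin brass clamps over the flute up to 78 mm. A wooden hinge beam on the robot's side (cradle x = -57 mm) carries the keys' brass hinge cheeks, up to 84 mm above the bench.
- ledge (a point): Middle of the top of the ledge on the cradle's far side: cradle x = 62 mm, 30 mm above the bench; 40 mm wide, 300 mm long. Four small loose things stand on it, one opposite each key, in any order.
- key1 (a joint): Angle of key 1 (counted from the blowing end, cradle y = +84 mm) in rad: 0 = sprung open at rest, 0.15 = pad fully down on its hole (end stop); it counts as closed above 0.125. Its hinge lies at cradle x = -55 mm, 78 mm above the bench. Spring: about 1 N at the pad starts it, about 4 N closes it fully; it springs back by itself.
- pad1 (a point): Centre of the top of key 1's round brass touch plate (26 mm diameter, 3 mm thick, cork-faced below), over the flute's axis; moves with the key: 89 mm above the bench when open, 81 mm when closed.
- key2 (a joint): Angle of key 2 (counted from the blowing end, cradle y = +28 mm) in rad: 0 = sprung open at rest, 0.15 = pad fully down on its hole (end stop); it counts as closed above 0.125. Its hinge lies at cradle x = -55 mm, 78 mm above the bench. Spring: about 1 N at the pad starts it, about 4 N closes it fully; it springs back by itself.
- pad2 (a point): Centre of the top of key 2's round brass touch plate (26 mm diameter, 3 mm thick, cork-faced below), over the flute's axis; moves with the key: 89 mm above the bench when open, 81 mm when closed.
- key3 (a joint): Angle of key 3 (counted from the blowing end, cradle y = -28 mm) in rad: 0 = sprung open at rest, 0.15 = pad fully down on its hole (end stop); it counts as closed above 0.125. Its hinge lies at cradle x = -55 mm, 78 mm above the bench. Spring: about 1 N at the pad starts it, about 4 N closes it fully; it springs back by itself.
- pad3 (a point): Centre of the top of key 3's round brass touch plate (26 mm diameter, 3 mm thick, cork-faced below), over the flute's axis; moves with the key: 89 mm above the bench when open, 81 mm when closed.
- key4 (a joint): Angle of key 4 (counted from the blowing end, cradle y = -84 mm) in rad: 0 = sprung open at rest, 0.15 = pad fully down on its hole (end stop); it counts as closed above 0.125. Its hinge lies at cradle x = -55 mm, 78 mm above the bench. Spring: about 1 N at the pad starts it, about 4 N closes it fully; it springs back by itself.
- pad4 (a point): Centre of the top of key 4's round brass touch plate (26 mm diameter, 3 mm thick, cork-faced below), over the flute's axis; moves with the key: 89 mm above the bench when open, 81 mm when closed.
- marker: Marker: loose turned cone of pale wood with a pointed top, 26 mm diameter at its foot, 45 mm tall, 25 g. Origin: centre of its underside, on the ledge 62 mm beyond the flute's axis, opposite one of the four keys (within 6 mm of that key's y in the cradle frame). It shows which hole is to be tested.
- plug: Bystander on the ledge opposite another key: loose cork cylinder, 24 mm diameter, 26 mm tall. Origin: centre of underside.
- ferrule: Bystander on the ledge opposite another key: loose bamboo ring, 28 mm outer, 20 mm inner diameter, 22 mm tall. Origin: centre of underside.
- chock: Bystander on the ledge opposite another key: loose square wooden block 22 x 22 x 28 mm tall. Origin: centre of underside.
- file: Bystander: loose flat file lying on the bench beyond the cradle, roughly across the bench (along world y), about 280 mm long, 25 mm high, wooden handle towards its -x, blade along +x. Origin: on the bench, 130 mm from the handle's end.
Things that resemble listed ones, but are neither listed nor needed, are in the scene too. Several things have the shape of the marker; the one meant has the colours described above.

How it is judged (in metres and radians):
On the way, in this order (a step that is already met when the one before it is completed fails the run):
1. the key opposite the cone is held closed by the fingers for 0.9 s (((y of marker in the frame of jig between 0.058 and 0.11 m and value of joint key1 above 0.125 rad and contact force between the fingers and jig above 0.5 N) or (y of marker in the frame of jig between 0.002 and 0.054 m and value of joint key2 above 0.125 rad and contact force between the fingers and jig above 0.5 N) or (y of marker in the frame of jig between -0.054 and -0.002 m and value of joint key3 above 0.125 rad and contact force between the fingers and jig above 0.5 N) or (y of marker in the frame of jig between -0.11 and -0.058 m and value of joint key4 above 0.125 rad and contact force between the fingers and jig above 0.5 N))), for 0.9 s.
2. all the keys are open again (value of joint each of key1, key2, key3, key4 below 0.03 rad), for 0.2 s.
At the end, for the whole second after the job is handed in: The key opposite the cone has been held closed (over 0.125 of 0.15 rad) by the fingers for 0.9 s; all keys are open again (below 0.03 rad), and the cone, cork, ring, block and file stand still within 10 mm of where they were, upright (within 0.15 rad) (all of step 2 and distance of each of marker, plug, ferrule, chock, file from where it was at the start of the episode below 0.01 m and angle between each of marker, plug, ferrule, chock's own z axis and vertical below 0.15 rad and linear speed of each of marker, plug, ferrule, chock, file below 0.02 m/s); the robot touches nothing.
It fails at once if a key other than the one opposite the cone is pressed by more than 0.06 rad ((value of joint key1 above 0.06 rad and not (y of marker in the frame of jig between 0.058 and 0.11 m)) or (value of joint key2 above 0.06 rad and not (y of marker in the frame of jig between 0.002 and 0.054 m)) or (value of joint key3 above 0.06 rad and not (y of marker in the frame of jig between -0.054 and -0.002 m)) or (value of joint key4 above 0.06 rad and not (y of marker in the frame of jig between -0.11 and -0.058 m))).
It fails at once if the keys, flute or cradle are pushed with more than 20 N (contact force between any of the fingers, the arm and jig above 20 N).
It fails at once if the cone, cork, ring, block or file is moved by more than 10 mm (distance of any of marker, plug, ferrule, chock, file from where it was at the start of the episode above 0.01 m).
It also fails if it takes over 35 s, if anything falls off the work surface, if the arm or the gripper's body presses on something with over 40 N, if the wrist force passes 120 N, or if a joint passes its speed limit or range.

## Working session

There is one attempt and no reset: what is moved stays moved. The work goes in short steps, each a Python script; the robot and the scene stay as the last script left them, time stands still between calls to the robot, and variables do not carry over. Pictures are saved under pics/ and viewed, and the job is handed in when it is done.

```bash
mkdir -p pics; python3 - <<'E'
from workcell import *
import cv2
for c in ["scene","top"]:
    im=snapshot(c); cv2.imwrite(f"pics/{c}0.png",im[:,:,::-1])
    print(c,camera_model(c))
    for l in ["jig","marker","plug","ferrule","chock","file","pad1"]:
        print(l,[(round(d["conf"],2),[round(float(x),1) for x in d["location"]]) for d in search_frame(c,l)])
s=robot.read_state();print(s["t"],s["eef_pos"],s["orientation"])
print(camera_model("wrist"))
E
```

```text
scene {'fx': 552.879329815063, 'fy': 552.879329815063, 'cx': 317.6494292735278, 'cy': 245.03395417680142, 'rvec': array([ 1.80800554,  1.5776326 , -0.75202097]), 'tvec': array([ -70.89035075, -323.24035761, 1219.91379544])}
jig [(0.87, [325.9, 222.6])]
marker [(0.89, [274.9, 249.4]), (0.87, [289.3, 298.9]), (0.86, [209.0, 306.4]), (0.74, [360.7, 309.5]), (0.31, [382.1, 183.9])]
plug [(0.65, [316.3, 244.4]), (0.29, [384.6, 183.3])]
ferrule [(0.96, [358.6, 240.6])]
chock [(0.75, [393.7, 237.8])]
file [(0.76, [366.0, 396.3])]
pad1 [(0.69, [387.0, 182.0]), (0.69, [348.2, 190.2]), (0.55, [311.5, 190.4]), (0.51, [270.4, 193.9])]
top {'fx': 485.5318889743215, 'fy': 485.5318889743215, 'cx': 324.64206589265893, 'cy': 233.67500991249685, 'rvec': array([ 2.1627786 , -2.21600358,  0.13239935]), 'tvec': array([  6.38020657, 619.9711723 , 729.6825368 ])}
jig [(0.7, [299.2, 319.6])]
marker [(0.66, [408.9, 235.4]), (0.6, [289.5, 217.8]), (0.5, [360.9, 277.3]), (0.47, [345.5, 235.2])]
plug [(0.74, [302.0, 321.7]), (0.73, [323.5, 276.0])]
ferrule [(0.64, [277.1, 278.0])]
chock [(0.8, [250.1, 281.3]), (0.59, [275.5, 275.4])]
file [(0.66, [300.2, 132.3])]
pad1 [(0.93, [361.4, 326.8]), (0.84, [282.6, 329.7]), (0.68, [321.3, 327.8]), (0.56, [242.4, 332.3])]
0.8 [ 192.23698349 -488.57051071  253.32330913] [-0.13173875  0.1317117  -0.69469078  0.69476733]
{'fx': 406.56296635513576, 'fy': 406.56296635513576, 'cx': 321.8129524461839, 'cy': 239.41872082297212, 'tool_from_camera': array([[ 9.78129034e-05,  9.56716449e-01,  2.91021694e-01,
        -7.35985426e+01],
       [-1.75357698e-03, -2.91021083e-01,  9.56715033e-01,
        -1.22047117e+02],
       [ 9.99998458e-01, -6.03908016e-04,  1.64921032e-03,
        -7.65392728e-01],
       [ 0.00000000e+00,  0.00000000e+00,  0.00000000e+00,
         1.00000000e+00]])}
```

View pics/scene0.png

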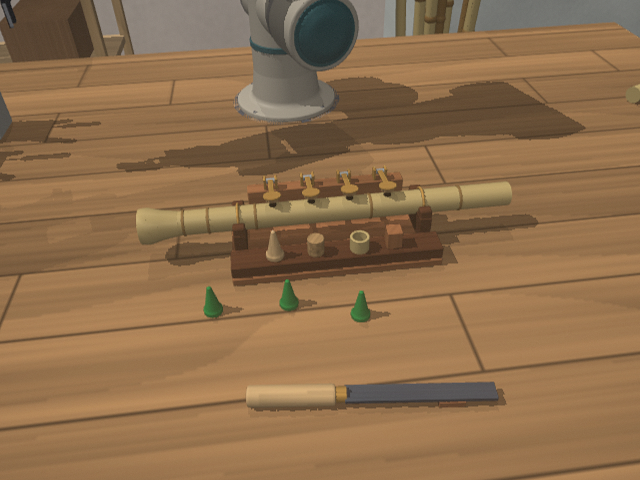

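View pics/top0.png

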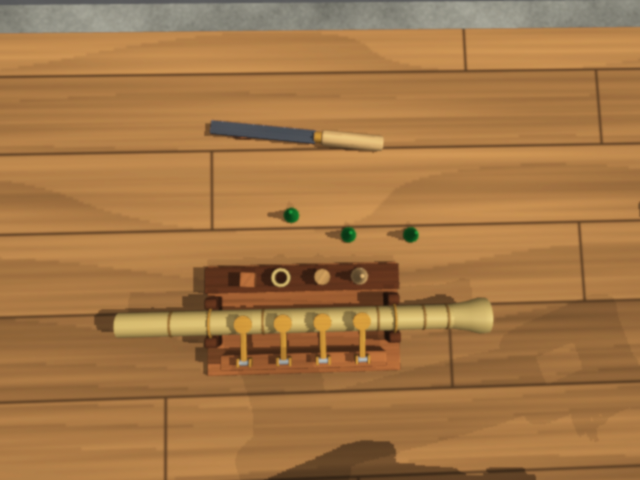

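```bash
python3 - <<'E'
import cv2,numpy as np
a=cv2.imread("pics/scene0.png");b=cv2.imread("pics/top0.png")
a=cv2.resize(a[160:330,190:430],(768,544),interpolation=3);cv2.imwrite("pics/c1.png",a)
b=cv2.resize(b[190:370,200:440],(768,576),interpolation=3);cv2.imwrite("pics/c2.png",b)
E
```

```text
(no output)
```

View pics/c1.png

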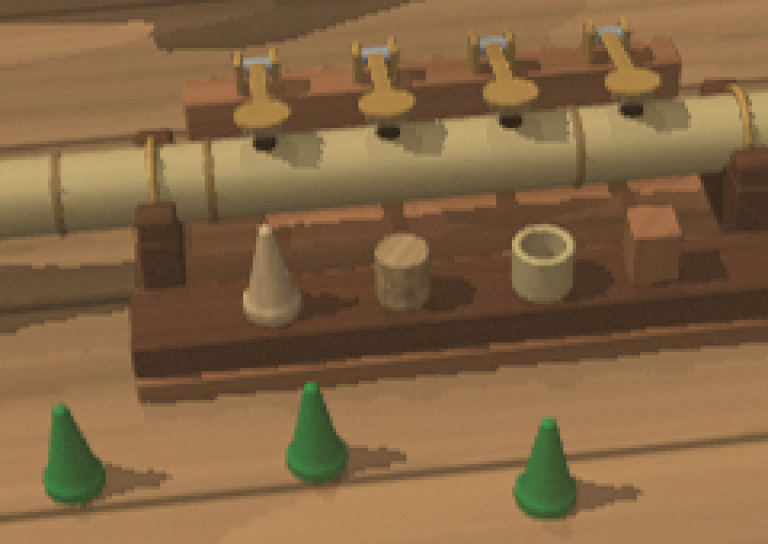

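View pics/c2.png

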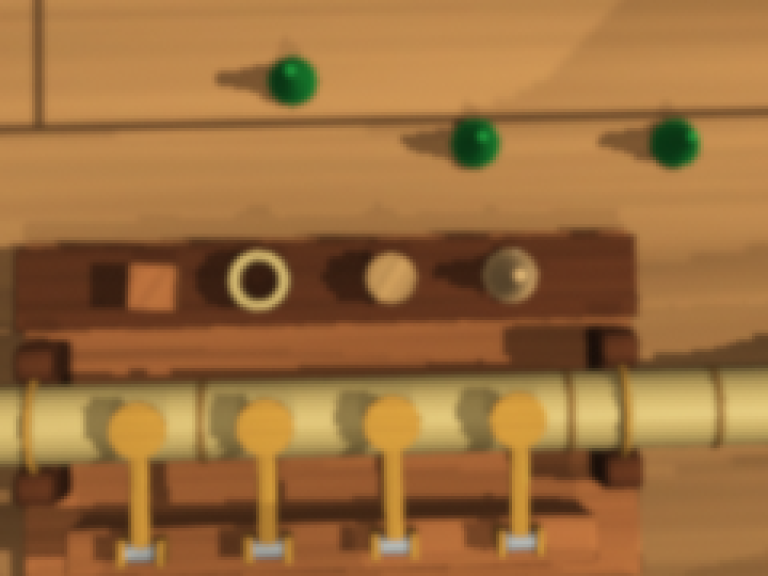

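Candidates for the marker: the pale cone at scene (275,249) / top (360,277), and three green cones at scene (209,306), (289,299) and (361,309) on the bench. The crops show the pale cone on the ledge, so I choose that one. It stands opposite the key nearest the flared root end, which makes it key 4. Next I triangulate the pads.

```bash
cat > h.py <<'E'
from workcell import *
import cv2,numpy as np
from scipy.spatial.transform import Rotation as Ro
def P(c):
    m=camera_model(c);K=np.array([[m["fx"],0,m["cx"]],[0,m["fy"],m["cy"]],[0,0,1]])
    R=cv2.Rodrigues(m["rvec"])[0];return K,R,m["tvec"].reshape(3,1)
def plane(c,px,z):
    K,R,t=P(c);d=R.T@np.linalg.inv(K)@np.array([*px,1.]);o=(-R.T@t).ravel()
    return o+d*(z-o[2])/d[2]
E
python3 - <<'E'
from h import *
np.set_printoptions(precision=1,suppress=True)
top=np.array([(137,430),(265,427),(391,423),(518,420)])/3.2+[200,190]-0.35
sc=np.array([(632,80),(510,92),(387,101),(261,113)])/3.2+[190,160]-0.35
for a,b in zip(top,sc):
    K,R,t=P("top");K2,R2,t2=P("scene")
    X=cv2.triangulatePoints(K@np.hstack([R,t]),K2@np.hstack([R2,t2]),a,b);X=(X[:3]/X[3]).ravel()
    print(X,plane("top",a,89),plane("scene",b,89))
print("cone foot",plane("scene",(272/3.2+190,308/3.2+160),31),plane("top",(511/3.2+200,275/3.2+190),45))
s=robot.read_state();w,x,y,z=s["orientation"];print(Ro.from_quat([x,y,z,w]).as_matrix())
E
```

```text
[489.8 112.4  88.3] [489.8 111.9  89. ] [490.9 112.5  89. ]
[489.4  56.5  87.5] [489.5  55.9  89. ] [491.7  56.5  89. ]
[489.7   0.8  88.8] [489.7   0.4  89. ] [490.   1.  89.]
[489.3 -55.6  88.2] [489.4 -55.8  89. ] [490.5 -55.4  89. ]
cone foot [556.7 -58.6  31. ] [552.8 -59.7  45. ]
[[-0.9  0.   0.4]
 [-0.4 -0.  -0.9]
 [-0.  -1.   0. ]]
```

Both cameras agree: pad 4 is at about (490, -55.6, 89), and the cradle's yaw is close to 0. I shut the fingers, hover over it and check with the wrist and scene cameras.

```bash
python3 - <<'E'
from h import *
R=np.array([[-1,0,0],[0,0,-1],[0,-1,0.]]);x,y,z,w=Ro.from_matrix(R).as_quat();q=[w,x,y,z]
robot.grip(0.0,20)
robot.move_to([492,-55.6,230],q)
robot.line_to([492,-55.6,130],v=120)
s=robot.read_state();print(s["t"],s["eef_pos"],s["wrist_force"],s["width"])
a=snapshot("wrist");b=snapshot("scene")
cv2.imwrite("pics/w1.png",a[:,:,::-1]);cv2.imwrite("pics/s1.png",cv2.resize(b[120:330,190:430],(686,600),interpolation=3)[:,:,::-1])
E
```

```text
4.4583 [492.48351522 -55.75444943 130.89506316] [ 0.35070125 -0.73945891  0.33775441] -0.0057049246979672084
```

View pics/w1.png

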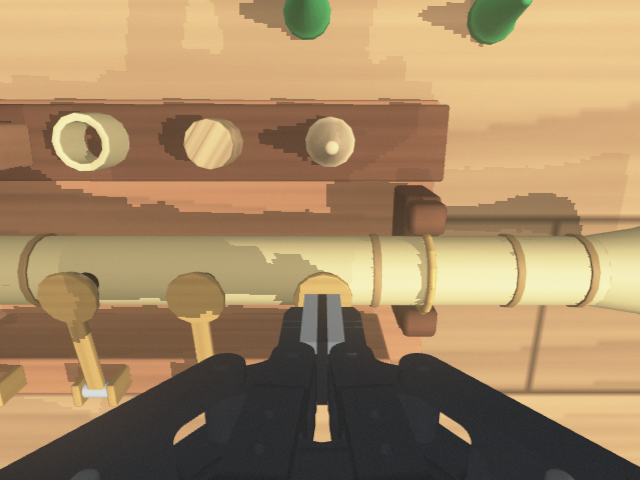

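View pics/s1.png

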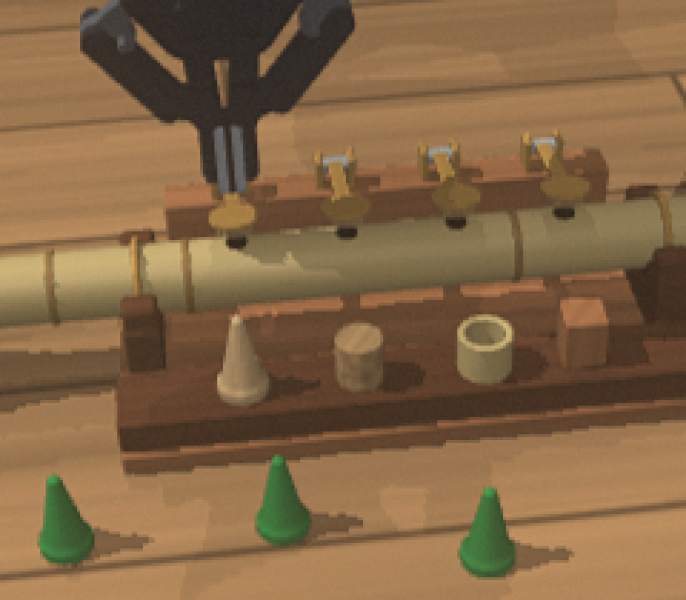

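The wrist view shows the shut fingertips at (322,297), centred over plate 4 at (325,287), with the pale cone opposite at (330,142). Now I press in small steps, watching the force.

```bash
python3 - <<'E'
from h import *
robot.hold(0.2)
f0=np.array(robot.read_state()["wrist_force"])
z=114;robot.line_to([492,-55.6,z],v=60)
while z>99.5:
    z-=0.8
    hit=robot.line_to([492,-55.6,z],v=15,max_force=8)
    s=robot.read_state();f=s["wrist_force"][2]-f0[2];print(round(s["t"],2),z,round(s["eef_pos"][2],2),round(f,2),hit)
    if f>6.5 or hit: break
snap=snapshot("scene");cv2.imwrite("pics/s2.png",cv2.resize(snap[160:260,230:350],(720,600),interpolation=3)[:,:,::-1])
E
```

```text
5.42 113.2 113.36 -0.3 False
5.67 112.4 112.59 1.84 False
5.92 111.60000000000001 111.68 0.67 False
6.17 110.80000000000001 110.82 1.8 False
6.42 110.00000000000001 109.99 2.4 False
6.67 109.20000000000002 109.2 1.83 False
6.92 108.40000000000002 108.4 2.29 False
7.17 107.60000000000002 107.6 1.92 False
7.42 106.80000000000003 106.81 2.55 False
7.67 106.00000000000003 106.02 2.45 False
7.92 105.20000000000003 105.2 2.86 False
8.18 104.40000000000003 104.45 3.6 False
8.43 103.60000000000004 103.63 3.34 False
8.68 102.80000000000004 102.98 5.86 False
8.93 102.00000000000004 102.76 9.22 False
```

View pics/s2.png

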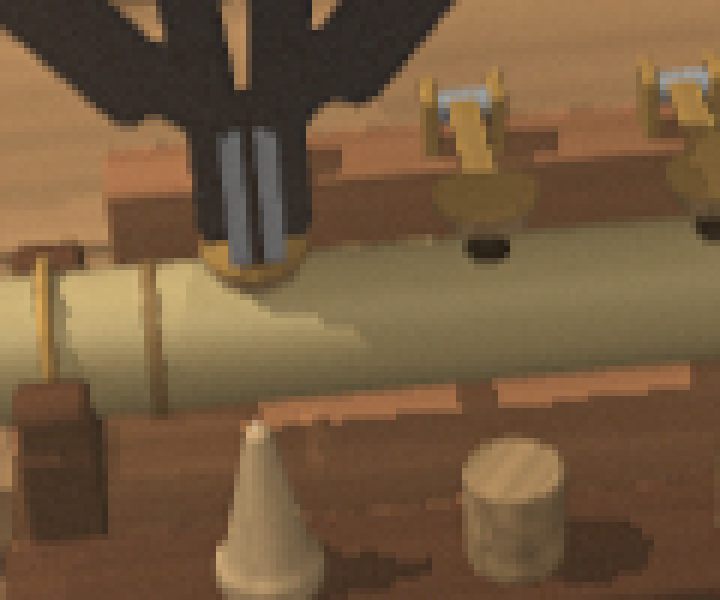

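The stiffness jumps at z = 102.8, which is the end stop. The plate hides hole 4 while hole 3's is still visible, so the pad is down. I hold it there while monitoring the force, then release.

```bash
python3 - <<'E'
from h import *
for i in range(9):
    robot.hold(0.2);s=robot.read_state();f=s["wrist_force"][2];print(round(s["t"],2),round(s["eef_pos"][2],2),round(f,2))
    if f>13: robot.line_to([492,-55.6,s["eef_pos"][2]-0.3],v=10)
robot.line_to([492,-55.6,120],v=40)
robot.line_to([480,-55.6,220],v=120)
robot.hold(0.5)
s=robot.read_state();print(s["t"],s["eef_pos"],s["wrist_force"])
b=snapshot("scene");cv2.imwrite("pics/s3.png",cv2.resize(b[120:330,190:430],(686,600),interpolation=3)[:,:,::-1])
E
```

```text
9.18 102.75 8.69
9.38 102.76 9.04
9.57 102.77 9.21
9.78 102.76 8.53
9.97 102.75 9.32
10.18 102.75 8.59
10.38 102.75 8.89
10.57 102.76 8.35
10.78 102.77 8.98
12.8667 [479.99341816 -55.59471859 219.92463184] [-0.63126175 -0.03058223 -0.72878347]
```

View pics/s3.png

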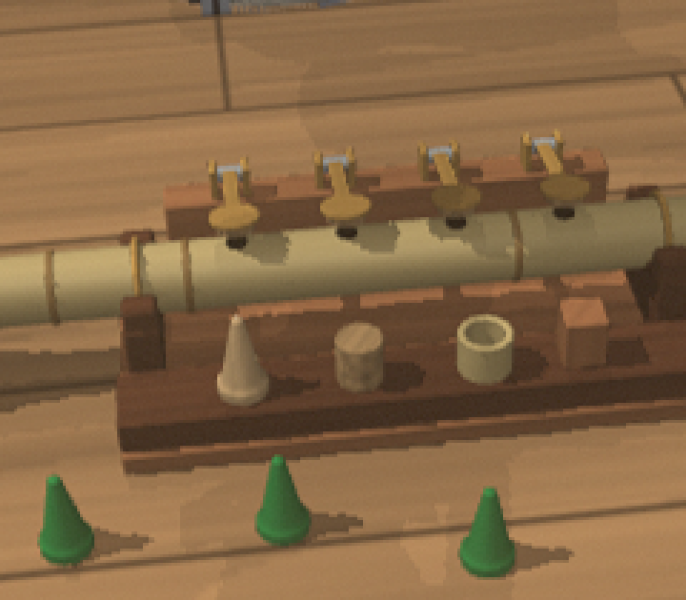

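All four keys are open again, and the ledge items look the same as before. The arm is clear, so I hand in.

```bash
python3 -c "
from workcell import robot
robot.job_done()"
```

```text
the job is handed in; nothing more can be done
```

I pressed key 4, the one at the flared root end opposite the pale wooden cone, with shut fingertips. I held it closed for about 1.9 s, let it spring back, backed off about 110 mm above it and handed the job in. The interface gives no verdict.

- **Pad down:** the fingertips went about 8 mm below the open height and met the end stop. The hold force stayed steady at about 9 N, under the 20 N limit. The picture taken while pressing showed the pad down on its hole. I could not read the key's angle directly.
- **After release:** all four keys were open, and the cone, cork, ring and block looked unmoved. The wrist force was back within about 1 N of zero. The file was outside the last picture, but the arm never came near it.
- **Checks:** none failed or disagreed. The hand-in came at about 13 s on the robot's clock, against the 35 s limit.

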